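# Sweep loose hardware off a fixture plate into the catch tray

## Robot

A 6-joint arm with a two-finger parallel gripper is mounted at the origin on the work surface. World frame = base frame: x ahead of the robot, y to its left, z up, the work surface at z = 0. Lengths are in mm, angles in rad, forces in N, time in s.
With the tool pointing down it reaches from about 325 to 900 mm from the base axis. Payload 6.1 kg.
Tool frame: the origin (TCP) lies on the centre line of the jaws, within the pads' length; the fingertips stand 19 mm ahead of it and the grasp point (between the pads) is the TCP; z points along the fingers, y is the direction in which the jaws open and shut (so a half turn about z gives the same grasp; the last joint's range is limited). The gripper opens to 87 mm and grips with 3 to 60 N. Pads are 19 mm wide; open, the fingers measure 117 mm over their backs; the gripper's body (75 mm by 190 mm) begins 51 mm behind the grasp point.
Start: joints at [1.139, 0.22, 1.526, -0, 1.395, -0.126], TCP at [188.158, 595.997, 241.538] pointing down, gripper open.
Joint ranges: [-2.98, 2.98], [-0.91, 2.08], [0.09, 2.57], [-1.24, 4.39], [0.2, 2.65], [-2.68, 2.68]. Speed limits (rad/s): [2.57, 2.57, 3.01, 3.14, 3.14, 3.14].

## Interface

Orientations are given as a unit quaternion [w, x, y, z].
In Python, from rig import bot gives the robot as it stands. The module is installed in compiled form; this text tells all that it offers.
- The arm moves only by the shell command python3 -m inch 'ROWS' [FORCE]. ROWS is JSON, a list that holds one entry, the list of rows, each a list of 7 numbers: the shift along the tool's x, y, z in units of 40 mm (1.0 is 40 mm), then the turn, a rotation vector about the tool's x, y, z in rad, then the opening, from -1 (shut) to 1 (fully open). A call has 1 to 8 rows; each row shifts and turns the commanded pose from where the row before left it, along the tool's axes as they then stand; what a row does not reach is not made up. A row lasts 1/8 s, in which the tool goes at most 62.5 mm and 10.7 degrees, less where a joint would pass 70% of its speed; a pose out of reach is approached as far as the arm can. A call is refused whole if a number of a shift passes 1 or a number of a turn 0.188, either way. A call with a gripper value outside its range is refused whole. The fingers move at their own pace and stop on an object; FORCE is the grip in N (left out, the last holds). Time passes only in rows, so rows that do not move let the fingers close. It gives the time, the measured TCP pose, the force and the opening at its end, in the units of the state.
- bot.state(): the state, without advancing time (a new reading comes with each control period).
- bot.get_image(name): name is "scene" or "top" or "wrist"; returns (picture, depth): 480x640x3 uint8, red, green, blue; 480x640 float32, mm along the optical axis (not along the pixel's ray), 0 where there is no reading.
- bot.calibration(name): a dict with "fovy" (degrees; the focal length in pixels is half the picture's height over the tangent of half this angle, whatever the lens; pixels are square), "cx", "cy" (the principal point, pixels), "cam_to_world" (4x4, takes a point from camera to world coordinates); the wrist camera has in their place "T_tool_cam" (4x4, takes a point from camera to tool coordinates, whose origin is the TCP and whose axes are the flange's). Camera axes: x right, y down, z forward; pixel columns grow to the right and rows downward; lengths in mm; the calibration is good to about 2 mm. A picture is of the moment at which its call begins: read the wrist's pose just before it. calibration takes no time and is no camera call.
- bot.hand_in(): hands the job in, once; it reports no verdict.
The state is a dict: "time": time; "q": joint angles; "qvel": joint speeds; "effort": joint torques, N m; "tool_pos": TCP position; "tool_rot": TCP orientation; "ft_force": force on the tool from outside, world axes, zero at the start; "ft_torque": the same for the moment, N m; "width": finger opening in mm.
Only numpy, scipy, OpenCV 4.12 (cv2) and the standard library are available. Lean on these libraries where they do the work, as an engineer would, in place of code of your own. Each camera call takes 0.05 s, during which the arm holds its last target.

## Task

Clear the fixture plate: with the fingertips, sweep the three low loose parts lying on it (hexagon nut, round shaft collar, square nut) across the plate and over its edge into the open catch tray that stands against one side of it. Push them along the plate, never pick them up or lift them, and leave the two taller pieces standing on the plate, and the tools beside it, where they are.

Things in the scene. Friction and masses are not known exactly. Their poses are not given: they have to be found in the camera images.
- plate: Fixed aluminium fixture plate with a grid of countersunk holes (drawn only: its top is smooth and flat), 280 x 280 mm, top surface 40 mm above its origin, which is at the centre of its underside on the table. Its x axis runs roughly away from the robot, z up. The tray stands against its +y or its -y edge, a valve terminal against the other.
- tray: Fixed open steel catch tray, 280 mm (its x) x 110 mm (its y) x 34 mm high, walls and floor 4 mm, same yaw as the plate; 1 mm from the plate's edge, its long axis along that edge and centred on it, so its rim is 6 mm below the plate's top. Origin: centre of its underside, on the table.
- valves: Fixed valve terminal, the same footprint as the tray, against the opposite edge of the plate: grey base with a row of eight small white and black blocks, 48 mm high in all (8 mm above the plate's top). Origin: centre of its underside. Not to be used.
- hex_nut: Dark steel hexagon nut, 34 mm across flats, 18 mm high, about 0.09 kg. Loose, lying flat on the plate at any yaw; slides easily when pushed. Origin: centre of its underside.
- collar: Round steel shaft collar, 36 mm diameter, 16 mm high, about 0.08 kg. Loose, lying flat on the plate at any yaw; slides easily when pushed. Origin: centre of its underside.
- square_nut: Dark steel square nut, 28 x 28 mm, 16 mm high, about 0.07 kg. Loose, lying flat on the plate at any yaw; slides easily when pushed. Origin: centre of its underside.
- hex_nut_mid (a point): Middle of the hex nut, at half its height.
- collar_mid (a point): Middle of the collar, at half its height.
- square_nut_mid (a point): Middle of the square nut, at half its height.
- standoff: Loose plain aluminium standoff, upright cylinder of 26 mm diameter, 45 mm high, standing on the plate between the lanes of the low parts (the low parts lie in three lanes parallel to the plate's y axis, at about x = -104, 0 and 104 mm of the plate; the two standing pieces at about x = -50 and 50 mm). Origin: centre of its underside. Leave alone.
- fitting: Loose pneumatic push-in fitting, 24 mm across its hexagon foot, 40 mm high, standing upright on the plate, between the lanes like the standoff. Origin: centre of its underside. Leave alone.
- spanner: Loose open-ended spanner lying on the table right (-y) of the plate and what stands beside it, some 10 mm high. Leave alone.
- driver: Loose screwdriver lying on the table left (+y) of the plate, some 30 mm high. Leave alone.

How it is judged (in metres and radians):
At the end, for the whole second after the job is handed in: The middles of the three low parts are within the tray's outline, less than 42 mm above its underside and at rest (under 0.03 m/s); standoff, fitting, spanner and screwdriver are within 15 mm of their starts, standing ones upright (0.2 rad) (x of hex_nut_mid in the frame of tray between -0.14 and 0.14 m and y of hex_nut_mid in the frame of tray between -0.055 and 0.055 m and z of each of hex_nut_mid, collar_mid, square_nut_mid in the frame of tray below 0.042 m and linear speed of each of hex_nut, collar, square_nut below 0.03 m/s and x of collar_mid in the frame of tray between -0.14 and 0.14 m and y of collar_mid in the frame of tray between -0.055 and 0.055 m and x of square_nut_mid in the frame of tray between -0.14 and 0.14 m and y of square_nut_mid in the frame of tray between -0.055 and 0.055 m and distance of each of standoff, fitting, spanner, driver from where it was at the start of the episode below 0.015 m and angle between each of standoff, fitting's own z axis and vertical below 0.2 rad); the robot touches nothing.
It fails at once if the hex_nut is lifted more than 10 mm off the plate, or carried over the tray instead of being pushed off the plate's edge (z of hex_nut_mid in the frame of plate above 0.059 m or (z of hex_nut_mid in the frame of tray above 0.046 m and y of hex_nut_mid in the frame of tray between -0.026 and 0.026 m)).
It fails at once if the collar is lifted more than 10 mm off the plate, or carried over the tray instead of being pushed off the plate's edge (z of collar_mid in the frame of plate above 0.058 m or (z of collar_mid in the frame of tray above 0.046 m and y of collar_mid in the frame of tray between -0.026 and 0.026 m)).
It fails at once if the square_nut is lifted more than 10 mm off the plate, or carried over the tray instead of being pushed off the plate's edge (z of square_nut_mid in the frame of plate above 0.058 m or (z of square_nut_mid in the frame of tray above 0.046 m and y of square_nut_mid in the frame of tray between -0.026 and 0.026 m)).
It fails at once if a piece standing on the plate is shoved more than 15 mm or tipped (distance of any of standoff, fitting from where it was at the start of the episode above 0.015 m or angle between any of standoff, fitting's own z axis and vertical above 0.4 rad).
It fails at once if the spanner or the screwdriver is shoved more than 15 mm (distance of any of spanner, driver from where it was at the start of the episode above 0.015 m).
It also fails if it takes over 58 s, if anything falls off the work surface, if the arm or the gripper's body presses on something with over 40 N, if the wrist force passes 120 N, or if a joint passes its speed limit or range.

## Working session

There is one attempt and no reset: what is moved stays moved. The work goes in short steps, Python scripts to look and compute and a shell command to move; the robot and the scene stay as the last step left them, time stands still between calls to the robot, and variables do not carry over. Pictures are saved under pics/ and viewed, and the job is handed in when it is done.

```bash
mkdir -p pics; cat > h.py <<'E'
import numpy as np, cv2
from rig import bot
def grab(n,tag):
    im,d=bot.get_image(n); cv2.imwrite(f'pics/{tag}.png',im[:,:,::-1]); np.save(f'pics/{tag}.npy',d); return im,d
def w(n,u,v,z):
    c=bot.calibration(n); f=240/np.tan(np.radians(c['fovy'])/2); T=np.array(c['cam_to_world'])
    r=T[:3,:3]@np.array([(u-c['cx'])/f,(v-c['cy'])/f,1]); o=T[:3,3]
    return o+r*(z-o[2])/r[2]
E
python3 - <<'E'
from h import *
print(bot.state())
c=bot.calibration('top');print(c);print(bot.calibration('scene'))
grab('top','top0');grab('scene','scene0')
E
```

```text
{'time': 0.0, 'q': array([ 1.13888697e+00,  2.21261240e-01,  1.52759715e+00,  7.68231366e-06,
        1.39471286e+00, -1.26115291e-01]), 'qvel': array([-2.41674292e-04, -4.94725101e-04,  5.89936270e-04, -3.34108800e-04,
        9.54062898e-04,  3.81975631e-05]), 'effort': array([ 2.27672288e-03, -4.94605207e+01, -3.87384474e+01,  7.00025889e-02,
        5.69223531e-02, -2.17351535e-04]), 'tool_pos': array([187.92033434, 595.46675498, 240.4228685 ]), 'tool_rot': array([-2.76094384e-04,  1.52302599e-01,  9.88333415e-01, -9.50000569e-04]), 'ft_force': array([ 0.7822152 , -0.63319628,  0.39506011]), 'ft_torque': array([ 0.02276422, -0.01753348,  0.01060395]), 'width': 87.24804036570659}
{'fovy': 52.929171870856045, 'cx': 319.6991373190733, 'cy': 241.88199871891032, 'cam_to_world': array([[ 2.57493574e-02, -9.93053292e-01,  1.14813458e-01,
         4.14091797e+02],
       [-9.99534677e-01, -2.36968259e-02,  1.92064998e-02,
         2.64305946e+00],
       [-1.63523633e-02, -1.15254588e-01, -9.93201379e-01,
         1.29113395e+03],
       [ 0.00000000e+00,  0.00000000e+00,  0.00000000e+00,
         1.00000000e+00]])}
{'fovy': 48.62672932036758, 'cx': 327.05977689627866, 'cy': 239.19450035191625, 'cam_to_world': array([[ 7.44880853e-01,  3.62316185e-01, -5.60249495e-01,
         1.17612757e+03],
       [ 6.66997311e-01, -4.24949050e-01,  6.11990925e-01,
        -6.49951145e+02],
       [-1.63432734e-02, -8.29545229e-01, -5.58200332e-01,
         6.63170980e+02],
       [ 0.00000000e+00,  0.00000000e+00,  0.00000000e+00,
         1.00000000e+00]])}
```

View pics/top0.png

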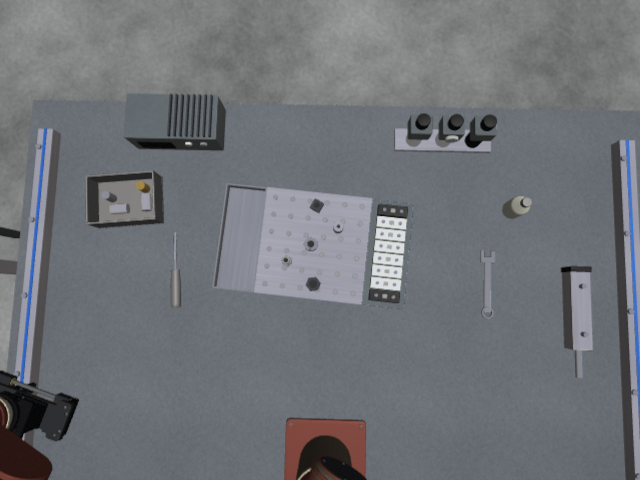

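View pics/scene0.png

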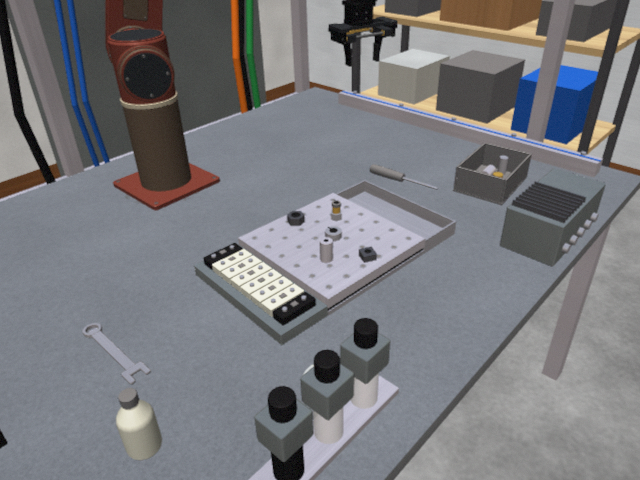

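```bash
python3 - <<'E'
import cv2
im=cv2.imread('pics/top0.png')[90:300,180:450]
cv2.imwrite('pics/crop0.png',cv2.resize(im,(800,600*1),interpolation=cv2.INTER_CUBIC) if 0 else cv2.resize(im,None,fx=2.85,fy=2.85,interpolation=cv2.INTER_CUBIC))
E
```

```text
(no output)
```

View pics/crop0.png

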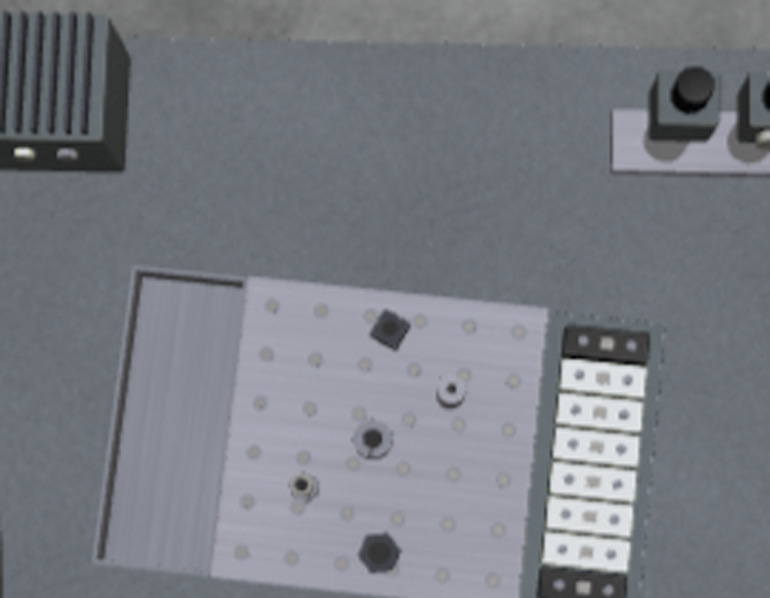

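The tray is on the left (+y). In the crop, the hex nut is at (379,553), the collar at (372,439), the square nut at (390,329), the standoff top at (451,388) and the fitting top at (301,484).

```bash
cat > m.py <<'E'
from h import *
P=dict(c_far_left=(247,277,40),c_far_right=(548,308,40),c_near_left=(211,577,40),hex=(379,553,58),col=(372,439,56),sq=(390,329,56),so=(451,388,85),fit=(301,484,80),trayfl=(135,268,34),traynl=(95,562,34))
X={k:w('top',180+(u+.5)/2.85-.5,90+(v+.5)/2.85-.5,z)[:2] for k,(u,v,z) in P.items()}
X['c_nr']=w('top',362,304,40)[:2]
for k in X: print(k,X[k].round(1))
fl,fr,nl,nr=X['c_far_left'],X['c_far_right'],X['c_near_left'],X['c_nr']
C=(fl+fr+nl+nr)/4
print('sizes',*[np.linalg.norm(a-b).round(1) for a,b in((fl,fr),(fl,nl),(fr,nr),(nl,nr))])
d=(fl+fr-nl-nr); y1=np.arctan2(d[1],d[0]); e=(fl+nl-fr-nr); y2=np.arctan2(-e[0],e[1]);print('C',C,'yaw',y1,y2)
yaw=(y1+y2)/2; R=np.array([[np.cos(yaw),-np.sin(yaw)],[np.sin(yaw),np.cos(yaw)]])
for k in X: print(k,(R.T@(X[k]-C)).round(1))
for k in('driver',):
  for p in((175,235),(176,305)): print(w('top',*p,10)[:2])
E
python3 m.py
```

```text
c_far_left [702.2 172.1]
c_far_right [ 679.1 -107.9]
c_near_left [423.8 194.2]
hex [448.9  41.7]
col [551.5  50.9]
sq [653.   37.3]
so [595.5 -19. ]
fit [507.3 111.7]
trayfl [709.9 278.5]
traynl [434.8 302. ]
c_nr [400.6 -86. ]
sizes 281.0 279.3 279.3 281.2
C [551.43318951  43.10350843] yaw -0.07864311775311715 -0.08247032224928505
c_far_left [139.9 140.8]
c_far_right [ 139.4 -140.2]
c_near_left [-139.4  140.3]
hex [-102.1   -9.7]
col [-0.5  7.8]
sq [101.7   2.4]
so [ 48.9 -58.4]
fit [-49.5  64.8]
trayfl [139.  247.3]
traynl [-137.1  248.6]
c_nr [-139.9 -140.9]
[571.54525933 417.55815502]
[384.88960227 403.58445201]
```

```bash
cat >> h.py <<'E'
from scipy.spatial.transform import Rotation as Ro
C=np.array([551.43,43.1]);YAW=-0.0805
def st():
    s=bot.state();q=s['tool_rot'];M=Ro.from_quat([*q[1:],q[0]]).as_matrix()
    R=Ro.from_euler('z',YAW).as_matrix()
    p=R.T@(s['tool_pos']-np.array([*C,0]))
    print('t',s['time'],'plate pos',p.round(1),'tooly yaw err',np.arctan2(M[1,1],M[0,1])-YAW,'tilt z',M[:,2].round(3),'w',round(s['width'],1),'F',s['ft_force'].round(1),'q',s['q'].round(2))
E
python3 -c "from h import *;st()"
python3 -m inch '[[[0,0,0,0,0,0.168,-0.54],[0,0,0,0,0,0.168,-0.54],[0,0,0,0,0,0.168,-0.54],[0,0,0,0,0,0.168,-0.54],[0,0,0,0,0,0.168,-0.54],[0,0,0,0,0,0.168,-0.54],[0,0,0,0,0,0.168,-0.54],[0,0,0,0,0,0.168,-0.54]]]' ; python3 -c "from h import *;st()"
```

```text
t 0.1 plate pos [-406.7  521.4  240.6] tooly yaw err 1.3454708557824302 tilt z [-0.001 -0.002 -1.   ] w 86.6 F [-0.  -0.3 -0.2] q [ 1.14  0.22  1.53 -0.    1.39 -0.13]
time: 1.1
tool_pos: [188.0, 595.7, 240.9]
tool_rot: [0.0, 0.736, 0.677, -0.001]
ft_force: [0.2, 0.5, 0.3]
width: 21.4
t 1.1 plate pos [-406.7  521.6  240.9] tooly yaw err -0.004007383825193167 tilt z [-0.001 -0.001 -1.   ] w 21.4 F [0.2 0.5 0.3] q [1.14 0.22 1.53 0.   1.39 1.22]
```

```bash
python3 -m inch '[[[-0.9,0.5,0,0,0,0,-0.54],[-0.9,0.5,0,0,0,0,-0.54],[-0.9,0.5,0,0,0,0,-0.54],[-0.9,0.5,0,0,0,0,-0.54],[-0.9,0.5,0,0,0,0,-0.54],[-0.9,0.5,0,0,0,0,-0.54],[-0.9,0.5,0,0,0,0,-0.54],[-0.9,0.5,0,0,0,0,-0.54]]]' ; python3 -c "from h import *;st()"
```

```text
time: 2.1
tool_pos: [325.1, 294.9, 241.2]
tool_rot: [-0.0, 0.734, 0.679, -0.0]
ft_force: [-0.4, -0.1, 1.0]
width: 19.8
t 2.1 plate pos [-245.9  232.8  241.2] tooly yaw err 0.0016939424174164247 tilt z [-0. -0. -1.] w 19.8 F [-0.4 -0.1  1. ] q [ 0.56 -0.24  1.99 -0.    1.4   0.64]
```

```bash
python3 -m inch '[[[-0.9,0.5,0,0,0,0,-0.54],[-0.9,0.5,0,0,0,0,-0.54],[-0.9,0.5,0,0,0,0,-0.54],[-0.9,0.5,0,0,0,0,-0.54],[-0.9,0.5,0,0,0,0,-0.54],[-0.9,0.5,0,0,0,0,-0.54],[-0.9,0.5,0,0,0,0,-0.54],[-0.9,0.1,0,0,0,0,-0.54]]]' ; python3 -c "from h import *;st()"
```

```text
time: 3.1
tool_pos: [446.1, -3.6, 241.2]
tool_rot: [-0.0, 0.735, 0.678, -0.0]
ft_force: [-0.2, 0.2, -0.2]
width: 20.3
t 3.1 plate pos [-101.2  -55.   241.2] tooly yaw err 0.0011281898353885655 tilt z [-0.  0. -1.] w 20.3 F [-0.2  0.2 -0.2] q [-0.19 -0.22  1.97  0.    1.39 -0.11]
```

```bash
python3 -m inch '[[[-0.15,0,0.6,0,0,0,-0.54],[0,0,0.8,0,0,0,-0.54],[0,0,0.8,0,0,0,-0.54],[0,0,0.8,0,0,0,-0.54],[0,0,0.6,0,0,0,-0.54],[0,0,0.4,0,0,0,-0.54],[0,0,0.2,0,0,0,-0.54],[0,0,0.1,0,0,0,-0.54]]]' ; python3 -c "from h import *;st();grab('wrist','w1');grab('scene','s1')"
```

```text
time: 4.1
tool_pos: [445.6, -8.2, 69.6]
tool_rot: [0.0, 0.734, 0.679, 0.0]
ft_force: [-0.7, -0.1, 0.3]
width: 20.2
t 4.1 plate pos [-101.4  -59.7   69.6] tooly yaw err 0.0014983697281431146 tilt z [ 0. -0. -1.] w 20.2 F [-0.7 -0.1  0.3] q [-0.2  -0.01  2.12  0.    1.02 -0.12]
```

View pics/w1.png

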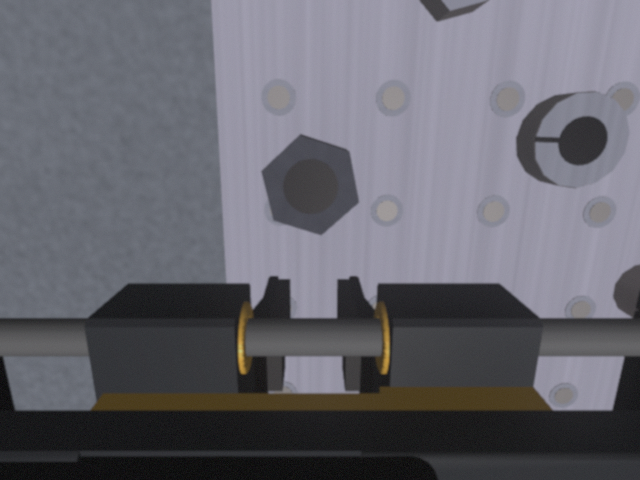

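View pics/s1.png

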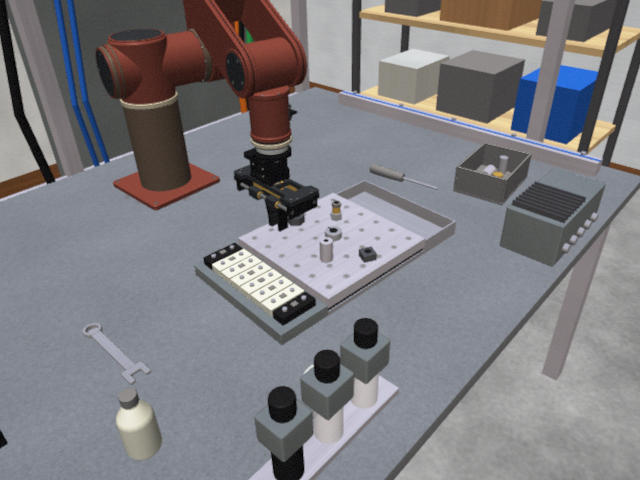

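The fingers sit directly behind the hex nut, with the fitting clear to the side. Pushing now.

```bash
python3 -m inch '[[[0,0,0.12,0,0,0,-0.54],[0.2,0,0,0,0,0,-0.54],[0.2,0,0,0,0,0,-0.54],[0.2,0,0,0,0,0,-0.54],[0.2,0,0,0,0,0,-0.54],[0.25,0,0,0,0,0,-0.54],[0.25,0,0,0,0,0,-0.54],[0.25,0,0,0,0,0,-0.54]]]' ; python3 -c "from h import *;st();grab('wrist','w2')"
```

```text
time: 5.2
tool_pos: [450.3, 54.3, 64.8]
tool_rot: [0.0, 0.734, 0.679, 0.0]
ft_force: [0.3, 0.1, 1.1]
width: 20.0
t 5.2 plate pos [-101.7    3.    64.8] tooly yaw err 0.00164558476990799 tilt z [ 0. -0. -1.] w 20.0 F [0.3 0.1 1.1] q [-0.05  0.02  2.1  -0.    1.01  0.02]
```

View pics/w2.png

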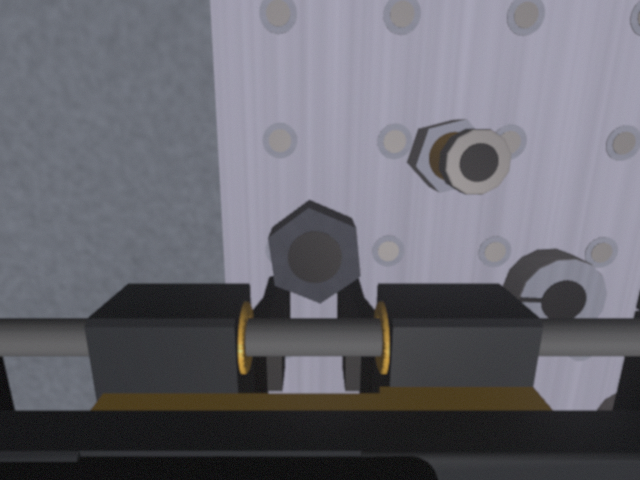

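The hex nut is nested with one corner between the fingertips, centred at (314,255).

```bash
python3 -m inch '[[[0.25,0,0,0,0,0,-0.54],[0.3,0,0,0,0,0,-0.54],[0.3,0,0,0,0,0,-0.54],[0.3,0,0,0,0,0,-0.54],[0.3,0,0,0,0,0,-0.54],[0.3,0,0,0,0,0,-0.54],[0.25,0,0,0,0,0,-0.54],[0.2,0,0,0,0,0,-0.54]]]' ; python3 -c "from h import *;st()"
python3 -m inch '[[[0.15,0,0,0,0,0,-0.54],[0.15,0,0,0,0,0,-0.54],[0.15,0,0,0,0,0,-0.54],[0.15,0,0,0,0,0,-0.54],[0.15,0,0,0,0,0,-0.54],[0.15,0,0,0,0,0,-0.54],[0.15,0,0,0,0,0,-0.54],[0.15,0,0,0,0,0,-0.54]]]' ; python3 -c "from h import *;st();grab('wrist','w3')"
```

```text
time: 6.25
tool_pos: [457.1, 142.0, 64.7]
tool_rot: [-0.0, 0.734, 0.679, -0.0]
ft_force: [0.7, -1.1, 0.7]
width: 20.1
t 6.25 plate pos [-102.    91.    64.7] tooly yaw err 0.00181791895369883 tilt z [-0. -0. -1.] w 20.1 F [ 0.7 -1.1  0.7] q [ 0.14  0.08  2.04 -0.    1.02  0.22]
time: 7.25
tool_pos: [460.8, 189.7, 64.7]
tool_rot: [-0.0, 0.734, 0.679, -0.0]
ft_force: [-0.2, -0.7, 0.7]
width: 19.8
t 7.25 plate pos [-102.1  138.8   64.7] tooly yaw err 0.0015268946786280158 tilt z [-0.  0. -1.] w 19.8 F [-0.2 -0.7  0.7] q [0.23 0.13 1.99 0.   1.02 0.31]
```

View pics/w3.png

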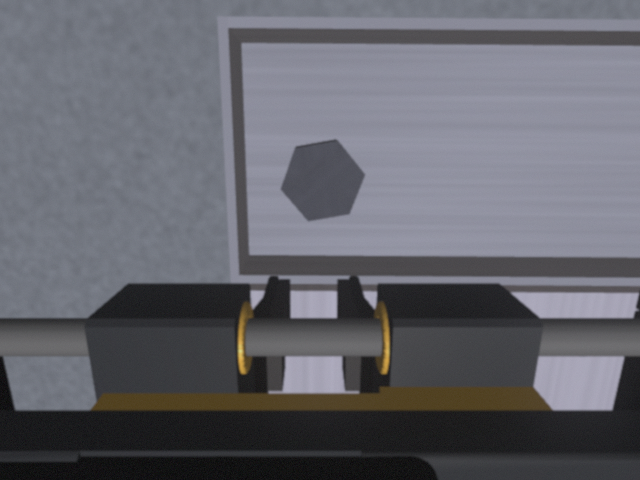

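The hex nut lies in the tray, centred at (322,180). I'll lift, go to the collar lane and descend behind the collar.

```bash
python3 -m inch '[[[0,0,-0.8,0,0,0,-0.54],[0,0,-0.9,0,0,0,-0.54],[-0.7,0.3,0,0,0,0,-0.54],[-0.8,0.45,0,0,0,0,-0.54],[-0.8,0.45,0,0,0,0,-0.54],[-0.8,0.45,0,0,0,0,-0.54],[-0.8,0.45,0,0,0,0,-0.54],[-0.65,0.45,0,0,0,0,-0.54]]]' ; python3 -c "from h import *;st()"
python3 -m inch '[[[0,0,0,0,0,0,-0.54],[0,0,0.4,0,0,0,-0.54],[0,0,0.6,0,0,0,-0.54],[0,0,0.3,0,0,0,-0.54]]]' ; python3 -c "from h import *;st();grab('wrist','w4')"
```

```text
time: 8.3
tool_pos: [548.6, -1.5, 132.7]
tool_rot: [-0.0, 0.735, 0.678, -0.0]
ft_force: [0.5, 0.2, 1.5]
width: 20.1
t 8.3 plate pos [  0.8 -44.7 132.7] tooly yaw err 0.0008834880576499698 tilt z [-0.  0. -1.] w 20.1 F [0.5 0.2 1.5] q [-0.15  0.14  1.83 -0.    1.17 -0.07]
time: 8.8
tool_pos: [546.2, 1.1, 78.2]
tool_rot: [-0.002, 0.734, 0.679, -0.001]
ft_force: [-0.5, -0.2, 0.1]
width: 20.3
t 8.8 plate pos [ -1.8 -42.3  78.2] tooly yaw err 0.0028429990819695272 tilt z [-0.004  0.001 -1.   ] w 20.3 F [-0.5 -0.2  0.1] q [-0.14  0.22  1.86  0.    1.07 -0.07]
```

View pics/w4.png

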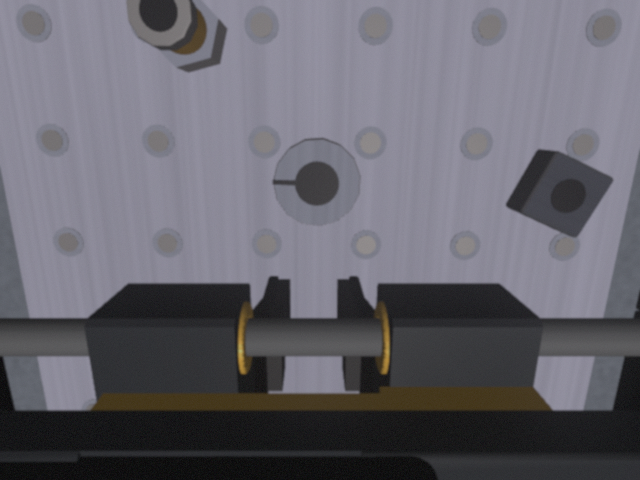

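The collar is centred ahead of the fingers at (317,183).

```bash
python3 -m inch '[[[0,0,0.3,0,0,0,-0.54],[0,0,0.1,0,0,0,-0.54],[0.1,0,0,0,0,0,-0.54],[0.2,0,0,0,0,0,-0.54],[0.2,0,0,0,0,0,-0.54],[0.2,0,0,0,0,0,-0.54],[0.25,0,0,0,0,0,-0.54],[0.25,0,0,0,0,0,-0.54]]]' ; python3 -c "from h import *;st();grab('wrist','w5')"
```

```text
time: 9.85
tool_pos: [552.2, 48.2, 64.9]
tool_rot: [0.0, 0.734, 0.679, 0.0]
ft_force: [0.3, -0.7, 0.9]
width: 20.0
t 9.85 plate pos [ 0.3  5.2 64.9] tooly yaw err 0.0016053292849757261 tilt z [ 0. -0. -1.] w 20.0 F [ 0.3 -0.7  0.9] q [-0.06  0.25  1.85 -0.    1.04  0.02]
```

View pics/w5.png

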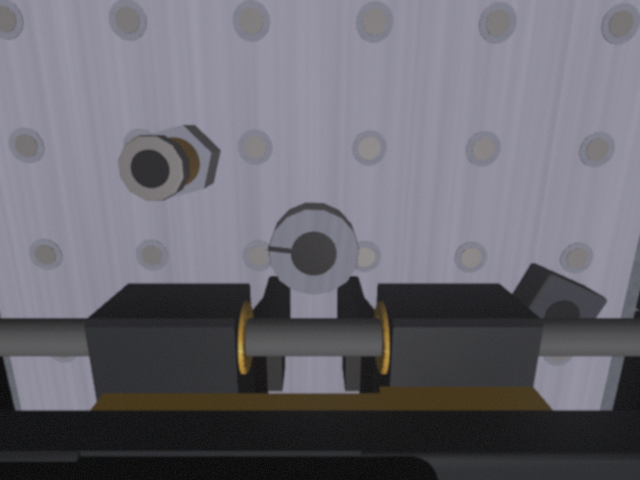

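```bash
python3 - <<'E'
from h import *
d=np.load('pics/w5.npy'); c=bot.calibration('wrist');print(c['T_tool_cam'].round(2))
f=240/np.tan(np.radians(c['fovy'])/2)
for u,v in((110,305),(170,305),(170,350),(170,385),(240,290),(262,300),(262,370),(350,290),(500,305),(20,337)):
    z=d[v,u]; print((u,v),(np.array(c['T_tool_cam'])@[(u-c['cx'])/f*z,(v-c['cy'])/f*z,z,1])[:3].round(1))
E
```

```text
[[   0.     -0.96   -0.27   72.69]
 [   1.     -0.      0.     -0.61]
 [  -0.     -0.27    0.96 -142.64]
 [   0.      0.      0.      1.  ]]
(110, 305) [ 37.6 -41.7 -66.8]
(170, 305) [ 37.9 -29.3 -67.4]
(170, 350) [ 31.4 -27.8 -73.6]
(170, 385) [ 23.4 -28.7 -73.1]
(240, 290) [ 37.6 -16.7 -59. ]
(262, 300) [ 10.9 -19.3  -4.8]
(262, 370) [  5.6 -15.1 -41.1]
(350, 290) [ 9.8 14.   7.1]
(500, 305) [ 37.9  36.9 -67.4]
(20, 337) [ 31.3 -59.9 -68.4]
```

The carriages are at least 59 mm behind the TCP (about 124 mm up), well above the fitting. Continuing.

```bash
python3 -m inch '[[[0.25,0,0,0,0,0,-0.54],[0.3,0,0,0,0,0,-0.54],[0.3,0,0,0,0,0,-0.54],[0.3,0,0,0,0,0,-0.54],[0.3,0,0,0,0,0,-0.54],[0.3,0,0,0,0,0,-0.54],[0.2,0,0,0,0,0,-0.54],[0.2,0,0,0,0,0,-0.54]]]' ; python3 -c "from h import *;st()"
python3 -m inch '[[[0.15,0,0,0,0,0,-0.54],[0.15,0,0,0,0,0,-0.54],[0.15,0,0,0,0,0,-0.54],[0.15,0,0,0,0,0,-0.54],[0.15,0,0,0,0,0,-0.54],[0.15,0,0,0,0,0,-0.54],[0.15,0,0,0,0,0,-0.54],[0.15,0,0,0,0,0,-0.54]]]' ; python3 -c "from h import *;st();grab('wrist','w6')"
```

```text
time: 10.9
tool_pos: [558.8, 133.8, 64.7]
tool_rot: [0.0, 0.734, 0.679, -0.0]
ft_force: [-0.7, -1.2, 0.3]
width: 19.9
t 10.9 plate pos [ 0.1 91.  64.7] tooly yaw err 0.0015927777882172173 tilt z [-0. -0. -1.] w 19.9 F [-0.7 -1.2  0.3] q [ 0.1   0.29  1.79 -0.    1.05  0.18]
time: 11.9
tool_pos: [562.5, 181.6, 64.6]
tool_rot: [-0.0, 0.734, 0.679, -0.0]
ft_force: [0.3, -0.4, -0.2]
width: 20.3
t 11.9 plate pos [-1.00e-01  1.39e+02  6.46e+01] tooly yaw err 0.0015243695193727785 tilt z [-0.  0. -1.] w 20.3 F [ 0.3 -0.4 -0.2] q [0.18 0.33 1.75 0.   1.06 0.26]
```

View pics/w6.png

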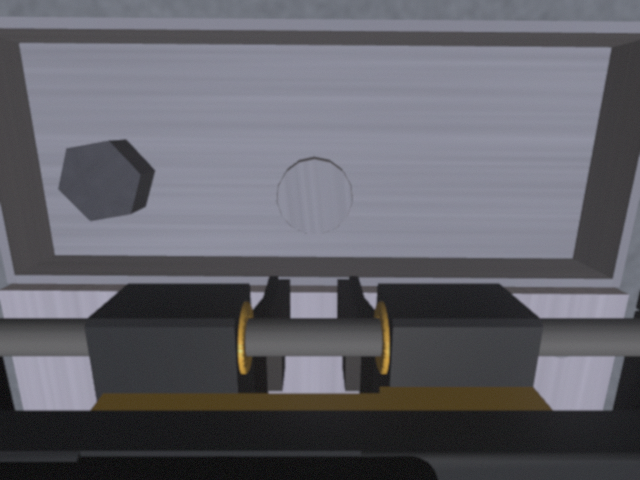

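The collar is in the tray at (315,196). Next is the square nut.

```bash
python3 -m inch '[[[0,0,-0.8,0,0,0,-0.54],[0,0,-0.9,0,0,0,-0.54],[-0.7,0.3,0,0,0,0,-0.54],[-0.8,0.45,0,0,0,0,-0.54],[-0.8,0.45,0,0,0,0,-0.54],[-0.8,0.45,0,0,0,0,-0.54],[-0.8,0.45,0,0,0,0,-0.54],[-0.65,0.45,0,0,0,0,-0.54]]]' ; python3 -c "from h import *;st()"
python3 -m inch '[[[0,0,0,0,0,0,-0.54],[0,0,0.4,0,0,0,-0.54],[0,0,0.6,0,0,0,-0.54],[0,0,0.3,0,0,0,-0.54]]]' ; python3 -c "from h import *;st();grab('wrist','w7')"
```

```text
time: 12.95
tool_pos: [650.3, -9.6, 132.6]
tool_rot: [-0.0, 0.735, 0.678, -0.0]
ft_force: [-0.2, -0.1, 0.4]
width: 19.5
t 12.95 plate pos [102.8 -44.6 132.6] tooly yaw err 0.0009187762631308466 tilt z [-0. -0. -1.] w 19.5 F [-0.2 -0.1  0.4] q [-0.14  0.37  1.55 -0.    1.22 -0.06]
time: 13.45
tool_pos: [647.8, -6.9, 77.9]
tool_rot: [-0.002, 0.734, 0.679, -0.001]
ft_force: [-0.5, 1.0, 0.4]
width: 20.3
t 13.45 plate pos [100.1 -42.   77.9] tooly yaw err 0.002838596318901543 tilt z [-0.004  0.001 -1.   ] w 20.3 F [-0.5  1.   0.4] q [-0.13  0.43  1.58  0.    1.13 -0.05]
```

View pics/w7.png

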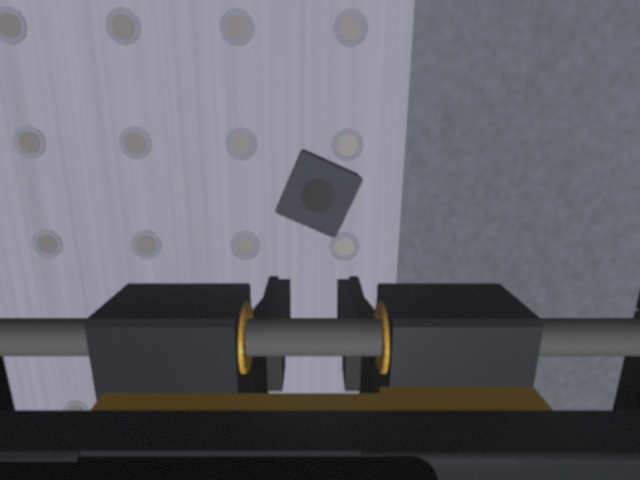

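The square nut is centred at (319,194), in line with the fingers.

```bash
python3 -m inch '[[[0,0,0.3,0,0,0,-0.54],[0,0,0.1,0,0,0,-0.54],[0.1,0,0,0,0,0,-0.54],[0.2,0,0,0,0,0,-0.54],[0.2,0,0,0,0,0,-0.54],[0.2,0,0,0,0,0,-0.54],[0.2,0,0,0,0,0,-0.54],[0.2,0,0,0,0,0,-0.54]]]' ; python3 -c "from h import *;st();grab('wrist','w8')"
```

```text
time: 14.5
tool_pos: [653.5, 36.0, 64.9]
tool_rot: [0.0, 0.734, 0.679, 0.0]
ft_force: [-0.7, -0.7, 1.1]
width: 20.0
t 14.5 plate pos [102.4   1.2  64.9] tooly yaw err 0.0016166143135673966 tilt z [ 0. -0. -1.] w 20.0 F [-0.7 -0.7  1.1] q [-0.07  0.46  1.57 -0.    1.11  0.01]
```

View pics/w8.png

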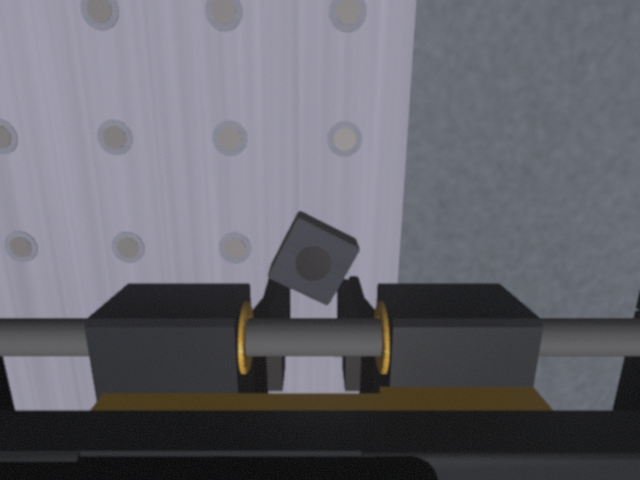

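Nested between the tips with one corner at (330,300) and stable. Continuing.

```bash
python3 -m inch '[[[0.25,0,0,0,0,0,-0.54],[0.3,0,0,0,0,0,-0.54],[0.3,0,0,0,0,0,-0.54],[0.3,0,0,0,0,0,-0.54],[0.3,0,0,0,0,0,-0.54],[0.3,0,0,0,0,0,-0.54],[0.25,0,0,0,0,0,-0.54],[0.2,0,0,0,0,0,-0.54]]]' ; python3 -c "from h import *;st()"
python3 -m inch '[[[0.15,0,0,0,0,0,-0.54],[0.15,0,0,0,0,0,-0.54],[0.15,0,0,0,0,0,-0.54],[0.15,0,0,0,0,0,-0.54],[0.15,0,0,0,0,0,-0.54],[0.15,0,0,0,0,0,-0.54],[0.15,0,0,0,0,0,-0.54],[0.15,0,0,0,0,0,-0.54]]]' ; python3 -c "from h import *;st();grab('wrist','w9')"
```

```text
time: 15.55
tool_pos: [660.3, 124.0, 64.7]
tool_rot: [-0.0, 0.734, 0.679, -0.0]
ft_force: [0.2, -1.2, 1.5]
width: 20.3
t 15.55 plate pos [102.1  89.4  64.7] tooly yaw err 0.0017329500235716833 tilt z [-0. -0. -1.] w 20.3 F [ 0.2 -1.2  1.5] q [ 0.07  0.5   1.52 -0.    1.12  0.15]
time: 16.55
tool_pos: [664.0, 171.6, 64.6]
tool_rot: [-0.0, 0.734, 0.679, -0.0]
ft_force: [-1.1, -0.2, -0.5]
width: 19.9
t 16.55 plate pos [101.9 137.2  64.6] tooly yaw err 0.0015659818109296647 tilt z [-0.  0. -1.] w 19.9 F [-1.1 -0.2 -0.5] q [0.14 0.53 1.48 0.   1.14 0.22]
```

View pics/w9.png

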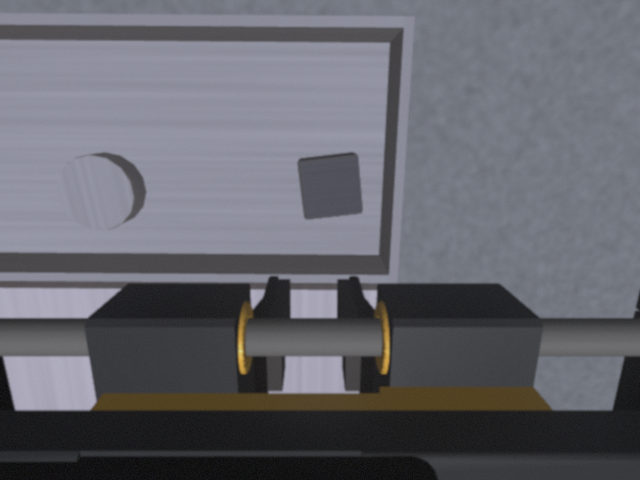

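All three parts are in the tray. I'll raise the arm clear and do a final check.

```bash
python3 -m inch '[[[0,0,-0.7,0,0,0,-0.54],[0,0,-0.9,0,0,0,-0.54],[0,0,-0.9,0,0,0,-0.54],[0,0,-0.9,0,0,0,-0.54],[0,0,-0.9,0,0,0,-0.54],[0,0,0,0,0,0,-0.54],[0,0,0,0,0,0,-0.54],[0,0,0,0,0,0,-0.54]]]' ; python3 -c "from h import *;st();grab('top','top9');grab('scene','s9')"
```

```text
time: 17.6
tool_pos: [663.1, 171.0, 234.5]
tool_rot: [-0.001, 0.734, 0.679, -0.001]
ft_force: [-0.2, 0.3, 0.7]
width: 19.8
t 17.6 plate pos [101.1 136.4 234.5] tooly yaw err 0.0014681047083338755 tilt z [-0.003 -0.    -1.   ] w 19.8 F [-0.2  0.3  0.7] q [0.14 0.37 1.36 0.   1.42 0.22]
```

View pics/top9.png

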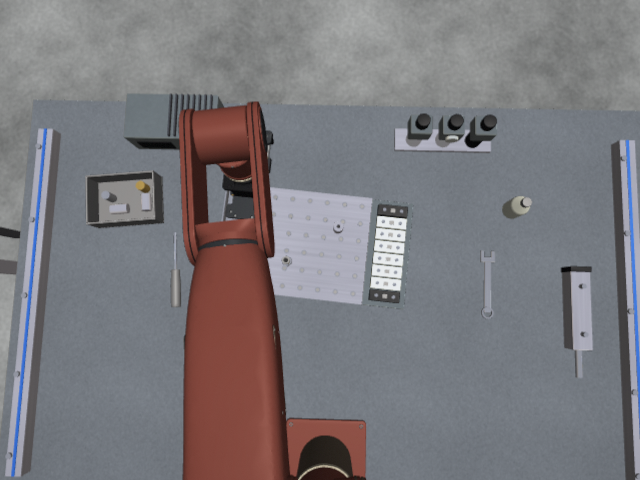

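View pics/s9.png

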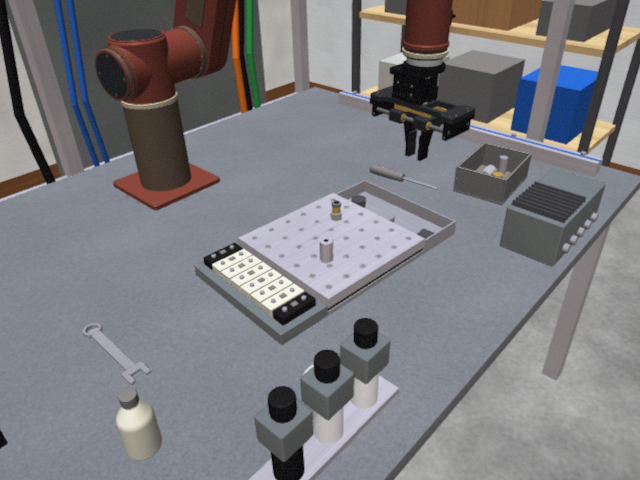

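The plate is clear, and the standoff (326,250), fitting (336,210), spanner and screwdriver are at the same pixels as before.

```bash
python3 -c "from rig import bot;print(bot.hand_in())"
```

```text
the job is handed in; nothing more can be done
None
```

I swept the hex nut, collar and square nut one at a time along their lanes and over the +y edge into the tray. The fingertips stayed about 6 mm above the plate and opened to 20 mm, so each part sat between the two tips as it was pushed. I handed the job in at about 17.7 s.

- **Parts:** The wrist pictures taken right after each push show all three lying flat on the tray floor, inside its walls. In the final pictures the plate is clear of low parts. The arm blocked most of the top view of the tray then, so the scene view and wrist pictures are the evidence there.
- **Things to leave alone:** The standoff, fitting, spanner and screwdriver showed no visible shift from the starting pictures, judged by eye from their pixel positions. Both standing pieces were upright.
- **Robot:** The gripper was well clear at 234 mm when I handed in, and every wrist force reading I printed stayed within about 2 N.

No check failed or disagreed. The hand-in reports no verdict.

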